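# Empty the cut-off saw's catch tray and stow the tote under the shelf

## Task

Collect the two finished aluminium brackets from the cut-off saw's catch tray and set them down in the green tote (do not drop them in from a height), leaving the red scrap offcut in the catch tray. Then slide the tote along the bench, without lifting it off, in under the low wooden shelf until its front wall is about level with the shelf's front edge and it sits roughly square, with its yellow pull still sticking out. Do not bump the shelf, and leave the other things on the bench as they are.

Things in the scene. Friction and masses are not known exactly. Their poses are not given: they have to be found in the camera images.
- bracket_a_mid (a point): finished bracket A: bare aluminium U-channel lying open side down in the catch tray, 30 mm wide (own x), 90 mm long (own y), 34 mm high, about 0.09 kg, two dark dots on top. This point is its centre, 17 mm above its underside; own z is up
- bracket_b_mid (a point): finished bracket B: the same as bracket A, at another place in the catch tray
- offcut_mid (a point): red scrap offcut of the same channel in the catch tray, 30 mm wide (own x), 40 mm long (own y), 34 mm high; this point is its centre. It stays in the tray
- catch_tray: dark steel catch tray fixed to the cut-off saw: 360 mm long (own x), 180 mm wide (own y), walls 30 mm high, floor and walls 5 mm thick. Origin on the bench under its centre. The saw and its chute (up to 100 mm high) begin 90 mm from the origin on the +y side. Brackets and offcut lie in a row along own x, 98 mm apart, in any order, each with its length within 0.35 rad of own y
- tote: green open-topped plastic tote, loose on the bench, about 0.4 kg: 180 mm deep (own x), 260 mm wide (own y), 60 mm high, walls and floor 4 mm thick. Origin at the centre of its underside; +x points towards the shelf, -x is its front, with the yellow pull
- tote_pull (a point): grasp point of the tote's pull: an upright yellow plastic fin on the middle of the tote's front wall, 14 mm thick (own y), reaching 57 mm out from the wall (own x), its top 54 mm above the bench. This point lies 38 mm in front of the front wall's outer face and 32 mm above the bench; axes as the tote's
- tote_front (a point): point at the foot of the middle of the tote's front wall (outer face), on the underside of the tote, 90 mm from the tote's origin towards the front; axes as the tote's
- shelf: low wooden shelf, fixed, cans on top (235 mm high in all): board 270 mm deep (own x), 460 mm wide (own y), underside 130 mm and top 148 mm above the bench, on two side panels 424 mm apart. Origin on the bench under the middle of its front edge; +x runs in under it. The tote starts 200 to 225 mm in front of it (front wall to shelf edge), nearly in line
- screwdriver: red screwdriver lying on the bench between the tote and the catch tray, 200 mm long, 26 mm high at most; stays
- jar: glass jar with orange cap, 68 mm across and 90 mm high, standing on the right of the bench; stays
There are look-alikes about, which are no part of the job. Of the things shaped like the part that bears offcut_mid, the red one is meant. Leave any purple or turquoise look-alike of the part that bears bracket_b_mid alone.

How it is judged:
By the outcome, as a careful person would: the job done as asked, in the order asked, and still so for the second after the job is handed in, with the robot touching nothing.
It also fails if it takes over 72 s, if anything falls off the work surface, if the arm or the gripper's body presses on something with over 40 N, if the wrist force passes 120 N, or if a joint passes its speed limit or range.

## Robot

A 6-joint arm with a two-finger parallel gripper is mounted at the origin on the work surface. World frame = base frame: x ahead of the robot, y to its left, z up, the work surface at z = 0. Lengths are in m, angles in rad, forces in N, time in s.
With the tool pointing down it reaches from about 0.35 to 0.775 m from the base axis. Payload 5.5 kg.
Tool frame: the origin (TCP) lies between the finger pads; the fingertips stand 22 mm ahead of it and the grasp point (between the pads) lies 3 mm ahead of it; z points along the fingers, y is the line along which they close (so a half turn about z gives the same grasp; the last joint's range is limited). The gripper opens to 85 mm and grips with 20 to 120 N. Pads are 22 mm wide; open, the fingers measure 114 mm over their backs; the gripper's body (76 mm by 85 mm) begins 54 mm behind the grasp point. The pads swing forward as they close: fully open they stand 13 mm farther back than shut.
Start: joints at [1.015, 0.313, 0.046, 1.304, 0, 1.431], TCP at [0.232, 0.526, 0.253] pointing down, gripper open.
Joint ranges: [-2.76, 2.76], [-0.86, 1.69], [-1.03, 1.26], [-2.2, 2.34], [-1.47, 1.5], [-3.14, 3.14]. Speed limits (rad/s): [2.57, 2.57, 3.14, 3.14, 3.14, 3.14].

## Interface

Orientations are given as a unit quaternion [x, y, z, w].
In Python, from bench import get_state, grab_frame, camera_info, finish_job gives the robot as it stands.
- The arm moves only by the tool arm_command, never from a script. Its argument "commands" is a list of rows, each an object of numbers: "ax", "ay", "az": the turn, a rotation vector about the tool's x, y, z in degrees; "dx", "dy", "dz": the shift along the tool's x, y, z in mm; "gripper": the finger opening in mm, from 0 to 85.4. A call has 1 to 20 rows; each row shifts and turns the commanded pose from where the row before left it, along the tool's axes as they then stand; what a row does not reach is not made up. A row lasts 1/12 s, in which the tool goes at most 41.7 mm and 7.16 degrees, less where a joint would pass 70% of its speed; a pose out of reach is approached as far as the arm can. A call with a gripper value outside its range is refused whole. The fingers move at their own pace and stop on an object; "grip_force" is the grip in N (left out, the last holds). Time passes only in rows, so rows that do not move let the fingers close. It gives the time, the measured TCP pose, the force, the opening and the grip force at its end, in the units of the state.
- get_state(): the state, without advancing time (a new reading comes with each control period).
- grab_frame(name): name is "scene" or "side" or "wrist"; returns the picture (384x512x3 uint8, red, green, blue); there is no depth.
- camera_info(name): a dict with "fx", "fy", "cx", "cy" (pixels), "k1" (the pictures are not rectified: a ray, as slopes to the right and down, at radius r is drawn at 1 + k1 r^2 times it, then the intrinsics apply), "extrinsics" (4x4, takes a point from world to camera coordinates); the wrist camera has in their place "tool_from_camera" (4x4, takes a point from camera to tool coordinates, whose origin is the TCP and whose axes are the flange's). Camera axes: x right, y down, z forward; pixel columns grow to the right and rows downward; lengths in m; the calibration is good to about 2 mm. A picture is of the moment at which its call begins: read the wrist's pose just before it. camera_info takes no time and is no camera call.
- finish_job(): hands the job in; it is judged then, once.
The state is a dict: "clock": time; "q": joint angles; "joint_velocities": joint speeds; "tau": joint torques, N m; "tool_pos": TCP position; "tool_rot": TCP orientation; "wrist_force": force on the tool from outside, world axes, zero at the start; "torque": the same for the moment, N m; "finger_gap": finger opening in m; "grasp_force": force on a finger pad.
Only numpy, scipy, OpenCV 4.12 (cv2) and the standard library are available. Lean on these libraries where they do the work, as an engineer would, in place of code of your own. Each camera call takes 0.05 s, during which the arm holds its last target. There are 200 camera calls.

## Working session

There is one attempt and no reset: what is moved stays moved. The work goes in short steps, Python scripts to look and compute and a tool call to move; the robot and the scene stay as the last step left them, time stands still between calls to the robot, and variables do not carry over. Pictures are saved under pics/ and viewed, at most 10 in all, crops included, and the job is handed in when it is done.

Besides the shell and the picture viewer there is one more tool, called by a JSON object that holds its "name" and its "arguments", one argument or row to a line. arm_command: Moves the arm, as the interface text tells. Its arguments: {"type":"object","properties":{"commands":{"type":"array","items":{"type":"object","properties":{"ax":{"type":"number"},"ay":{"type":"number"},"az":{"type":"number"},"dx":{"type":"number"},"dy":{"type":"number"},"dz":{"type":"number"},"gripper":{"type":"number"}}}},"grip_force":{"type":"number"}},"required":["commands"]}

```bash
mkdir -p pics; cat > h.py <<'E'
import numpy as np, cv2
from bench import get_state, grab_frame, camera_info
from scipy.spatial.transform import Rotation as R
def cam(name, st=None):
    c=camera_info(name); K=np.array([[c['fx'],0,c['cx']],[0,c['fy'],c['cy']],[0,0,1.]])
    if 'extrinsics' in c: T=np.array(c['extrinsics'])
    else:
        W=np.eye(4); W[:3,:3]=R.from_quat(st['tool_rot']).as_matrix(); W[:3,3]=st['tool_pos']
        T=np.linalg.inv(W@np.array(c['tool_from_camera']))
    return K,c['k1'],T
def px2w(name,pts,z,st=None):
    K,k1,T=cam(name,st); p=cv2.undistortPoints(np.array(pts,float).reshape(-1,1,2),K,np.array([k1,0,0,0.])).reshape(-1,2)
    C=-T[:3,:3].T@T[:3,3]; z=np.broadcast_to(z,len(p)); out=[]
    for (u,v),zz in zip(p,z):
        d=T[:3,:3].T@np.array([u,v,1]); out.append(C+d*(zz-C[2])/d[2])
    return np.array(out)
def w2px(name,P,st=None):
    K,k1,T=cam(name,st); return cv2.projectPoints(np.array(P,float).reshape(-1,1,3),cv2.Rodrigues(T[:3,:3])[0],T[:3,3],K,np.array([k1,0,0,0.]))[0].reshape(-1,2)
def save(name,f,crop=None,s=1.5):
    im=grab_frame(name); cv2.imwrite('pics/raw_'+f,im[...,::-1])
    if crop: x0,y0,x1,y1=crop; im=im[y0:y1,x0:x1]
    im=cv2.resize(im,None,fx=s,fy=s,interpolation=cv2.INTER_CUBIC); cv2.imwrite('pics/'+f,im[...,::-1])
E
python3 - <<'E'
from h import *
st=get_state(); print(st)
save('scene','s0.png'); save('side','d0.png')
for n in('scene','side'):
    K,k1,T=cam(n); print(n,-T[:3,:3].T@T[:3,3],T[2,:3])
print(camera_info('wrist'))
E
```

```text
{'clock': 0.0, 'q': array([1.01540150e+00, 3.14006101e-01, 4.49655915e-02, 1.30360287e+00,
       1.85516610e-05, 1.43120852e+00]), 'joint_velocities': array([ 0.00164597,  0.0015292 ,  0.00072077, -0.00034562, -0.0003973 ,
        0.00076148]), 'tau': array([-2.45742493e-03, -4.80623746e+01,  2.98537391e+01,  1.93462917e-02,
       -6.34700655e-05, -6.15293843e-07]), 'tool_pos': array([0.23200194, 0.5255956 , 0.25240012]), 'tool_rot': array([ 2.06408932e-01,  9.78465380e-01, -8.65167345e-04, -3.23218831e-04]), 'wrist_force': array([ 0.26714162, -0.08400167,  0.23358636]), 'torque': array([-0.07551064, -0.01216649,  0.02232313]), 'grasp_force': 0.0, 'finger_gap': 0.08518446007864039}
scene [1.26712066 0.31483199 0.59095749] [-0.75133774 -0.38521915 -0.53581509]
side [0.11133073 0.71739928 1.07299791] [ 0.2940625  -0.59844794 -0.74524312]
{'fx': 279.8047119483128, 'fy': 279.8047119483128, 'cx': 258.4856814033152, 'cy': 194.5173333560971, 'k1': -0.007855585570054469, 'tool_from_camera': array([[-5.89360984e-04, -9.47879794e-01, -3.18627601e-01,
         8.19954848e-02],
       [ 9.99999817e-01, -6.02371275e-04, -5.77015781e-05,
         7.70577902e-04],
       [-1.37237954e-04, -3.18627577e-01,  9.47879976e-01,
        -1.21289139e-01],
       [ 0.00000000e+00,  0.00000000e+00,  0.00000000e+00,
         1.00000000e+00]])}
```

View pics/s0.png

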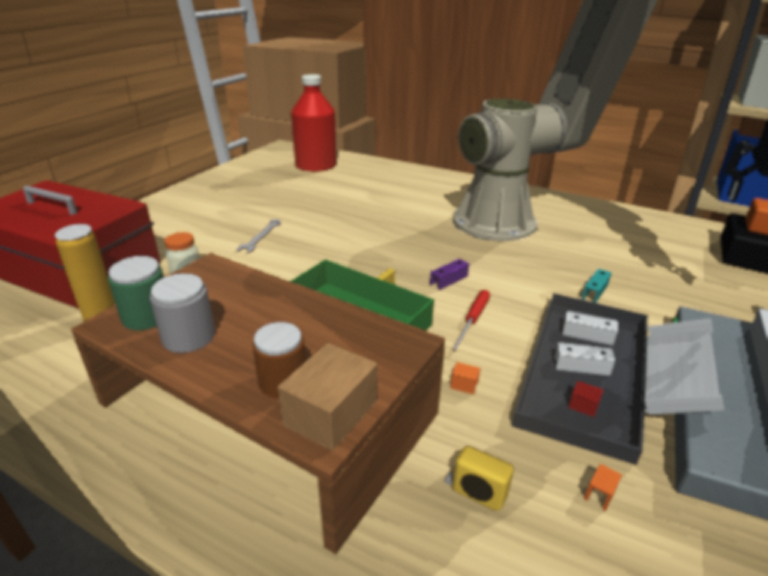

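View pics/d0.png

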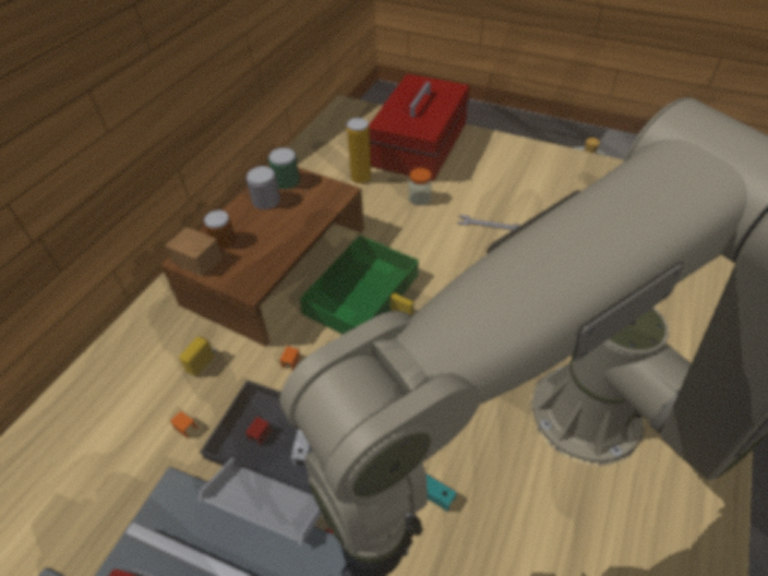

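The scene view shows two silver brackets at (590,327) and (586,358) and the red offcut at (587,397) in the tray. The tote is at about (365,295), partly behind the shelf, and the side view shows it whole. I'll enlarge these areas to measure them.

```bash
python3 - <<'E'
from h import *
save('wrist','w0.png',None,1.5)
a=cv2.imread('pics/raw_s0.png')[190:310,340:440]; b=cv2.imread('pics/raw_d0.png')[150:230,195:285]
c=np.zeros((600,800,3),np.uint8)
c[:480,:400]=cv2.resize(a,None,fx=4,fy=4,interpolation=cv2.INTER_CUBIC)
c[:355,400:]=cv2.resize(b,(800-400,355),interpolation=cv2.INTER_CUBIC)
cv2.imwrite('pics/c0.png',c)
E
```

```text
(no output)
```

View pics/w0.png

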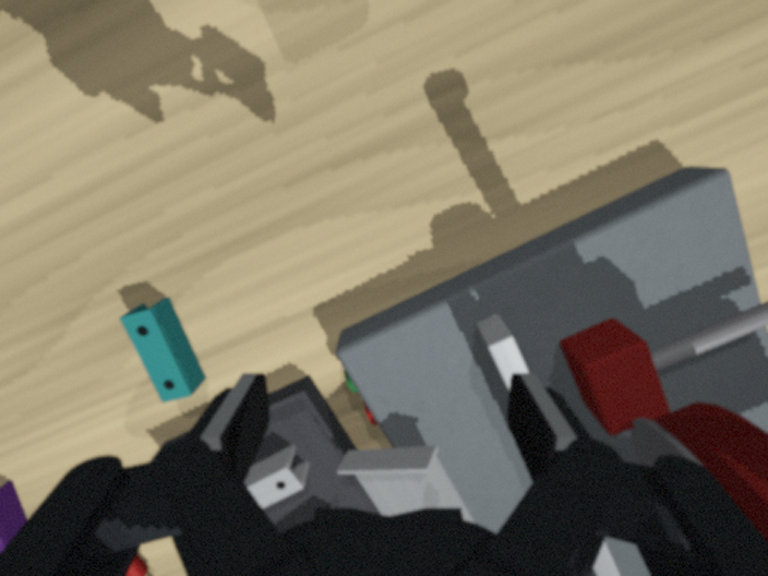

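View pics/c0.png

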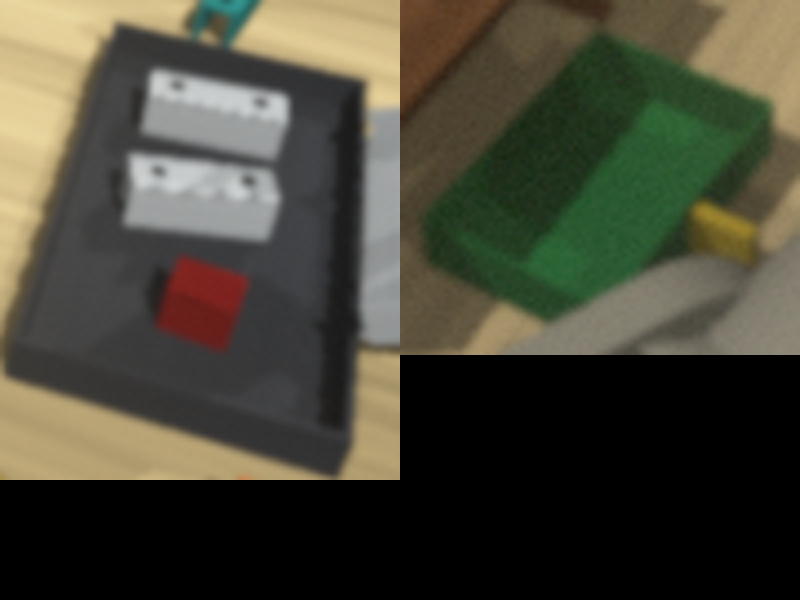

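The crops show the dots on top of each bracket, at (178,86) and (262,103) on one and (159,171) and (249,181) on the other. The tote's rim corners are at (600,35), (770,103), (560,312) and (428,215). I'll convert these to world positions.

```bash
python3 - <<'E'
from h import *
np.set_printoptions(precision=4,suppress=True)
L=lambda a:[(340+(u-1.5)/4,190+(v-1.5)/4) for u,v in a]
Rr=lambda a:[(195+(u-401.7)/4.444,150+(v-1.7)/4.4375) for u,v in a]
S=lambda a:[((u-.25)/1.5,(v-.25)/1.5) for u,v in a]
ang=lambda a,b:np.degrees(np.arctan2(*(b-a)[:2][::-1]))
for nm,d in (('b1',[(178,86),(262,103)]),('b2',[(159,171),(249,181)])):
    p=px2w('scene',L(d),.039); print(nm,p.mean(0),ang(*p),np.linalg.norm(p[0]-p[1]))
t=px2w('scene',L([(115,25),(365,82),(345,437),(8,350)]),.03); print('tray',t,t.mean(0),ang(t[0],t[3]))
o=px2w('scene',L([(182,257),(248,275),(231,317),(170,295)]),.039); print('off',o.mean(0))
t=px2w('side',Rr([(600,35),(770,103),(560,312),(428,215)]),.06); print('tote',t,ang(t[0],t[3]),ang(t[3],t[2]))
print('pull',px2w('side',Rr([(693,205),(758,238)]),.054))
s=px2w('scene',S([(205,255),(443,342),(330,472),(78,330)]),.148);print('shelf',s,ang(s[0],s[1]))
s=px2w('side',S([(362,190),(265,303)]),.148);print('shelf side',s,ang(s[0],s[1]))
print('sd',px2w('scene',S([(488,292),(455,350)]),.012)); print('orange',px2w('scene',S([(465,378)]),.02),'purple',px2w('scene',S([(450,273)]),.03))
E
```

```text
b1 [0.4013 0.3076 0.039 ] 97.42548675593491 0.05600520828354974
b2 [0.4987 0.3126 0.039 ] 107.64360778697984 0.05597926564649206
tray [[0.3322 0.2224 0.03  ]
 [0.3205 0.3994 0.03  ]
 [0.6736 0.4161 0.03  ]
 [0.6945 0.2415 0.03  ]] [0.5052 0.3199 0.03  ] 3.01225758097374
off [0.6009 0.3315 0.039 ]
tote [[ 0.6491 -0.2389  0.06  ]
 [ 0.4785 -0.2211  0.06  ]
 [ 0.5383  0.051   0.06  ]
 [ 0.681   0.0068  0.06  ]] 82.60655397910796 162.77584725599203
pull [[ 0.4928 -0.0941  0.054 ]
 [ 0.431  -0.0831  0.054 ]]
shelf [[ 0.696  -0.3251  0.148 ]
 [ 0.7249  0.1341  0.148 ]
 [ 0.9802  0.1131  0.148 ]
 [ 0.9485 -0.3288  0.148 ]] 86.39341770919765
shelf side [[ 0.6763 -0.3172  0.148 ]
 [ 0.6958  0.1147  0.148 ]] 87.40676028645522
sd [[0.3595 0.0984 0.012 ]
 [0.5695 0.1056 0.012 ]]
orange [[0.6387 0.1484 0.02  ]] purple [[0.3548 0.0113 0.03  ]]
```

```bash
cat >> h.py <<'E'
def plan(x,y,z,yaw,tilt=0):
    """turn and then shift (tool axes after the turn), target tool pointing down, tool x at yaw deg; tilt about tool y"""
    st=get_state(); R0=R.from_quat(st['tool_rot']); c,s=np.cos(np.radians(yaw)),np.sin(np.radians(yaw))
    T=R.from_matrix(np.array([[c,s,0],[s,-c,0],[0,0,-1]]).T.copy())*R.from_euler('y',tilt,degrees=True)
    rv=(R0.inv()*T).as_rotvec(degrees=True); d=np.array([x,y,z])-st['tool_pos']
    print('t',round(st['clock'],2),'pos',st['tool_pos'].round(4),'turn',rv.round(2),'shift',(T.inv().apply(d)*1000).round(1),'F',st['wrist_force'].round(1),'gap',st['finger_gap'].round(4))
E
python3 -c "
from h import *
plan(.4013,.3076,.15,97.4)"
```

```text
Traceback (most recent call last):
  File "h.py", line 28, in plan
    print('t',round(st['clock'],2),'pos',st['tool_pos'].round(4),'turn',rv.round(2),'shift',(T.inv().apply(d)*1000).round(1),'F',st['wrist_force'].round(1),'gap',st['finger_gap'].round(4))
                                                                                                                                                                  ^^^^^^^^^^^^^^^^^^^^^^
AttributeError: 'float' object has no attribute 'round'
```

```bash
sed -i "s/st\['finger_gap'\].round(4)/round(float(st['finger_gap']),4)/" h.py
python3 -c "
from h import *
plan(.4013,.3076,.15,97.4)"
```

```text
t 0.15 pos [0.2321 0.5257 0.2526] turn [-8.000e-02  3.000e-02  5.878e+01] shift [-238.1  139.7  102.6] F [-0.8 -0.1 -0.1] gap 0.0852
```

{"name": "arm_command", "arguments": {
  "commands": [
    {"az":6.5,"gripper":65},
    {"az":6.5},
    {"az":6.5},
    {"az":6.5},
    {"az":6.5},
    {"az":6.5},
    {"az":6.5},
    {"az":6.5},
    {"az":6.8},
    {"dx":-29.8,"dy":17.5},
    {"dx":-29.8,"dy":17.5},
    {"dx":-29.8,"dy":17.5,"dz":10},
    {"dx":-29.8,"dy":17.5,"dz":15},
    {"dx":-29.8,"dy":17.5,"dz":20},
    {"dx":-29.8,"dy":17.5,"dz":20},
    {"dx":-29.8,"dy":17.5,"dz":20},
    {"dx":-29.8,"dy":17.5,"dz":17},
    {},
    {}
  ]
}}

```text
schema error: expected keys ax, ay, az, dx, dy, dz, gripper
```

```bash
python3 - <<'E'
from h import *
np.set_printoptions(precision=4,suppress=True)
plan(.4013,.3076,.032,97.4)
im=grab_frame('side'); st=get_state(); w=grab_frame('wrist')
cv2.imwrite('pics/raw_d1.png',im[...,::-1])
a=cv2.resize(im[100:270,90:320],(800,591),interpolation=cv2.INTER_CUBIC)
cv2.imwrite('pics/d1.png',a[...,::-1]); cv2.imwrite('pics/w1.png',w[...,::-1])
E
```

```text
t 0.15 pos [0.2321 0.5257 0.2526] turn [-0.08  0.03 58.78] shift [-238.1  139.7  220.6] F [-0.8 -0.1 -0.1] gap 0.0852
```

View pics/d1.png

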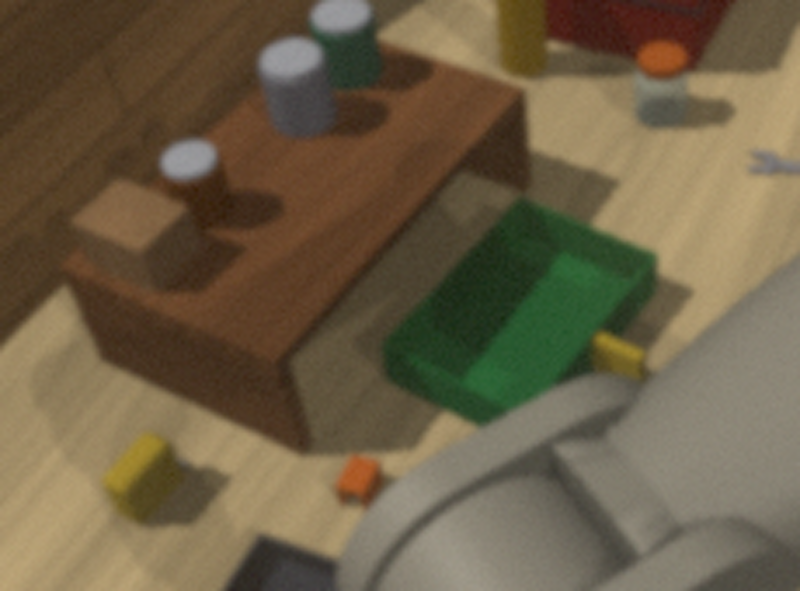

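The move was refused because every row needs all the keys. The enlarged side view shows the shelf's front top edge running from (525,92) to (275,357) and the near panel's foot at (307,450). I'll resend the move with full rows.

{"name": "arm_command", "arguments": {
  "commands": [
    {"ax":0,"ay":0,"az":6.5,"dx":0,"dy":0,"dz":0,"gripper":65},
    {"ax":0,"ay":0,"az":6.5,"dx":0,"dy":0,"dz":0,"gripper":65},
    {"ax":0,"ay":0,"az":6.5,"dx":0,"dy":0,"dz":0,"gripper":65},
    {"ax":0,"ay":0,"az":6.5,"dx":0,"dy":0,"dz":0,"gripper":65},
    {"ax":0,"ay":0,"az":6.5,"dx":0,"dy":0,"dz":0,"gripper":65},
    {"ax":0,"ay":0,"az":6.5,"dx":0,"dy":0,"dz":0,"gripper":65},
    {"ax":0,"ay":0,"az":6.5,"dx":0,"dy":0,"dz":0,"gripper":65},
    {"ax":0,"ay":0,"az":6.5,"dx":0,"dy":0,"dz":0,"gripper":65},
    {"ax":0,"ay":0,"az":6.8,"dx":0,"dy":0,"dz":0,"gripper":65},
    {"ax":0,"ay":0,"az":0,"dx":-29.8,"dy":17.5,"dz":0,"gripper":65},
    {"ax":0,"ay":0,"az":0,"dx":-29.8,"dy":17.5,"dz":0,"gripper":65},
    {"ax":0,"ay":0,"az":0,"dx":-29.8,"dy":17.5,"dz":10,"gripper":65},
    {"ax":0,"ay":0,"az":0,"dx":-29.8,"dy":17.5,"dz":15,"gripper":65},
    {"ax":0,"ay":0,"az":0,"dx":-29.8,"dy":17.5,"dz":20,"gripper":65},
    {"ax":0,"ay":0,"az":0,"dx":-29.8,"dy":17.5,"dz":20,"gripper":65},
    {"ax":0,"ay":0,"az":0,"dx":-29.8,"dy":17.5,"dz":20,"gripper":65},
    {"ax":0,"ay":0,"az":0,"dx":-29.8,"dy":17.5,"dz":18,"gripper":65},
    {"ax":0,"ay":0,"az":0,"dx":0,"dy":0,"dz":0,"gripper":65},
    {"ax":0,"ay":0,"az":0,"dx":0,"dy":0,"dz":0,"gripper":65}
  ]
}}

```text
clock: 1.83
tool_pos: [0.4019, 0.3057, 0.1491]
tool_rot: [0.662, 0.75, -0.001, -0.001]
wrist_force: [-0.3, 0.2, 0.6]
finger_gap: 0.065
grasp_force: 0.0
```

```bash
python3 - <<'E'
from h import *
np.set_printoptions(precision=4,suppress=True)
plan(.4013,.3076,.032,97.4)
D=lambda a:[(90+(u-1.2)/3.478,100+(v-1.2)/3.478) for u,v in a]
print(px2w('side',D([(525,92),(275,357),(307,450)]),[.148,.148,0]))
im=grab_frame('side'); st=get_state(); w=grab_frame('wrist')
cv2.imwrite('pics/raw_d1.png',im[...,::-1])
c=np.zeros((600,800,3),np.uint8)
c[:300,:400]=cv2.resize(w,(400,300))
c[:380,400:]=cv2.resize(im[150:245,190:290],(400,380),interpolation=cv2.INTER_CUBIC)
cv2.imwrite('pics/c1.png',c[:400,:,::-1])
E
```

```text
t 1.83 pos [0.4019 0.3057 0.1491] turn [-0.15  0.04 -0.26] shift [  1.9  -0.4 117.1] F [-0.3  0.2  0.6] gap 0.065
[[ 0.6794 -0.3185  0.148 ]
 [ 0.7179  0.1267  0.148 ]
 [ 0.7152  0.1235  0.    ]]
```

View pics/c1.png

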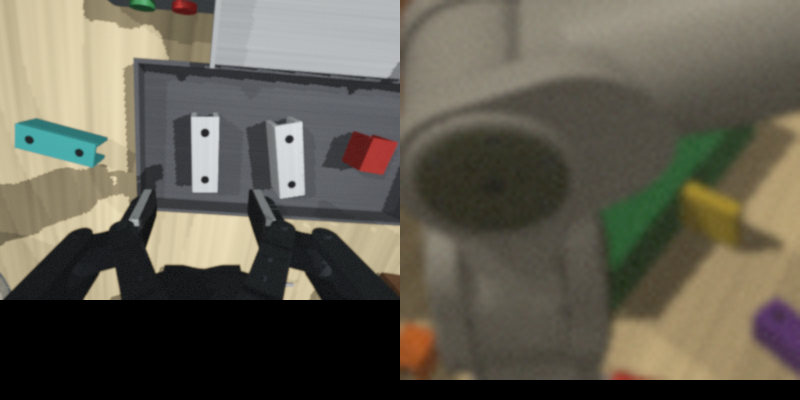

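The wrist view shows bracket 1's dots at (205,132) and (205,180), and bracket 2's at (289,139) and (292,184). The pull's top is visible from (685,185) to (741,215). I'll compute from these and check them against the earlier values.

```bash
python3 - <<'E'
from h import *
np.set_printoptions(precision=4,suppress=True)
st=get_state()
for d in ([(205,132),(205,180)],[(289,139),(292,184)]):
    p=px2w('wrist',[(u*1.28,v*1.28) for u,v in d],.039,st); print(p.mean(0),np.degrees(np.arctan2(*(p[0]-p[1])[:2][::-1])))
print('pull',px2w('side',[(190+(u-400)/4,150+v/4) for u,v in [(685,185),(741,215)]],.054))
E
```

```text
[0.4057 0.3069 0.039 ] 97.5798187112846
[0.5037 0.3129 0.039 ] 108.17641358532985
pull [[ 0.4896 -0.0932  0.054 ]
 [ 0.4299 -0.0811  0.054 ]]
```

{"name": "arm_command", "arguments": {
  "commands": [
    {"ax":0,"ay":0,"az":0,"dx":1,"dy":0,"dz":20,"gripper":65},
    {"ax":0,"ay":0,"az":0,"dx":1,"dy":0,"dz":20,"gripper":65},
    {"ax":0,"ay":0,"az":0,"dx":0,"dy":0,"dz":20,"gripper":65},
    {"ax":0,"ay":0,"az":0,"dx":0,"dy":0,"dz":20,"gripper":65},
    {"ax":0,"ay":0,"az":0,"dx":0,"dy":0,"dz":17,"gripper":65},
    {"ax":0,"ay":0,"az":0,"dx":0,"dy":0,"dz":12,"gripper":65},
    {"ax":0,"ay":0,"az":0,"dx":0,"dy":0,"dz":8,"gripper":65},
    {"ax":0,"ay":0,"az":0,"dx":0,"dy":0,"dz":0,"gripper":65}
  ]
}}

```text
clock: 2.6
tool_pos: [0.4002, 0.3104, 0.0325]
tool_rot: [0.659, 0.752, -0.001, -0.0]
wrist_force: [-0.1, -0.4, -0.6]
finger_gap: 0.0652
grasp_force: 0.0
```

{"name": "arm_command", "arguments": {
  "commands": [
    {"ax":0,"ay":0,"az":0,"dx":-2,"dy":2,"dz":0,"gripper":45},
    {"ax":0,"ay":0,"az":0,"dx":0,"dy":0,"dz":0,"gripper":40},
    {"ax":0,"ay":0,"az":0,"dx":0,"dy":0,"dz":0,"gripper":20},
    {"ax":0,"ay":0,"az":0,"dx":0,"dy":0,"dz":0,"gripper":20},
    {"ax":0,"ay":0,"az":0,"dx":0,"dy":0,"dz":0,"gripper":20},
    {"ax":0,"ay":0,"az":0,"dx":0,"dy":0,"dz":0,"gripper":20},
    {"ax":0,"ay":0,"az":0,"dx":0,"dy":0,"dz":0,"gripper":20}
  ],
  "grip_force": 35
}}

```text
clock: 3.18
tool_pos: [0.4047, 0.3085, 0.0346]
tool_rot: [0.66, 0.751, 0.001, 0.0]
wrist_force: [-0.6, 0.8, 6.5]
finger_gap: 0.0292
grasp_force: 35.8
```

```bash
python3 -c "
from h import *
plan(.573,-.166,.15,83.5)"
```

```text
t 3.18 pos [0.4047 0.3085 0.0346] turn [ 0.12 -0.1  13.87] shift [-452.4  220.9 -115.4] F [-0.6  0.8  6.5] gap 0.0292
```

{"name": "arm_command", "arguments": {
  "commands": [
    {"ax":0,"ay":0,"az":0,"dx":0,"dy":0,"dz":-8,"gripper":20},
    {"ax":0,"ay":0,"az":0,"dx":0,"dy":0,"dz":-18,"gripper":20},
    {"ax":0,"ay":0,"az":0,"dx":0,"dy":0,"dz":-22,"gripper":20},
    {"ax":0,"ay":0,"az":0,"dx":0,"dy":0,"dz":-22,"gripper":20},
    {"ax":0,"ay":0,"az":3.5,"dx":0,"dy":0,"dz":-22,"gripper":20},
    {"ax":0,"ay":0,"az":5.2,"dx":0,"dy":0,"dz":-16,"gripper":20},
    {"ax":0,"ay":0,"az":5.2,"dx":0,"dy":0,"dz":-8,"gripper":20},
    {"ax":0,"ay":0,"az":0,"dx":-12,"dy":6,"dz":0,"gripper":20},
    {"ax":0,"ay":0,"az":0,"dx":-26,"dy":13,"dz":0,"gripper":20},
    {"ax":0,"ay":0,"az":0,"dx":-26,"dy":13,"dz":0,"gripper":20},
    {"ax":0,"ay":0,"az":0,"dx":-26,"dy":13,"dz":0,"gripper":20},
    {"ax":0,"ay":0,"az":0,"dx":-26,"dy":13,"dz":0,"gripper":20},
    {"ax":0,"ay":0,"az":0,"dx":-26,"dy":13,"dz":0,"gripper":20},
    {"ax":0,"ay":0,"az":0,"dx":-26,"dy":13,"dz":0,"gripper":20},
    {"ax":0,"ay":0,"az":0,"dx":-26,"dy":13,"dz":0,"gripper":20},
    {"ax":0,"ay":0,"az":0,"dx":-26,"dy":13,"dz":0,"gripper":20},
    {"ax":0,"ay":0,"az":0,"dx":-20,"dy":10,"dz":0,"gripper":20},
    {"ax":0,"ay":0,"az":0,"dx":-12,"dy":6,"dz":0,"gripper":20},
    {"ax":0,"ay":0,"az":0,"dx":0,"dy":0,"dz":0,"gripper":20}
  ]
}}

```text
clock: 4.77
tool_pos: [0.5011, 0.0409, 0.1495]
tool_rot: [0.747, 0.664, 0.0, 0.0]
wrist_force: [-0.6, 0.8, -1.6]
finger_gap: 0.0297
grasp_force: 34.8
```

```bash
python3 - <<'E'
from h import *
plan(.573,-.166,.036,83.5)
im=grab_frame('side'); w=grab_frame('wrist')
c=np.hstack([cv2.resize(w,(400,300),interpolation=cv2.INTER_AREA),cv2.resize(im[120:255,150:330],(400,300),interpolation=cv2.INTER_CUBIC)])
cv2.imwrite('pics/c2.png',c[:,:,::-1])
E
```

```text
t 4.77 pos [0.5011 0.0409 0.1495] turn [ 0.04  0.03 -0.23] shift [-197.4   94.8  113.5] F [-0.6  0.8 -1.6] gap 0.0297
```

View pics/c2.png

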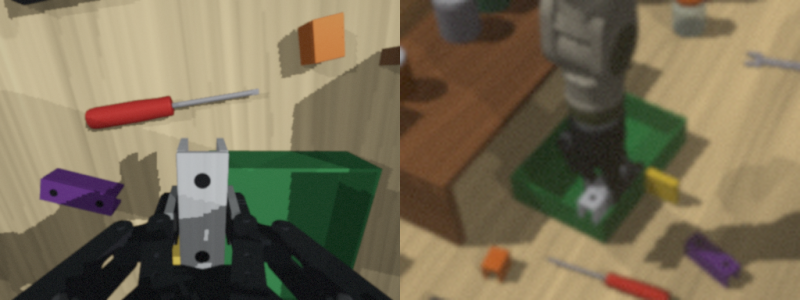

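The wrist view shows the held bracket well gripped. The tote's +y end wall is visible, with its rim running (228,171) to (381,168) and its foot from (228,152) to (350,152). The rim corner at (381,168) and its foot give the tote's pose.

```bash
python3 - <<'E'
from h import *
np.set_printoptions(precision=4,suppress=True)
st=get_state()
print(px2w('wrist',[(u*1.28,v*1.28) for u,v in [(240,171),(381,168),(240,151.5),(350,152)]],[.06,.06,0,0],st))
print(px2w('side',[(150+(u-400)*.45,120+v*.45) for u,v in [(514,180),(686,119),(606,240),(645,168),(680,195)]],[.06,.06,.06,.054,.054]))
E
```

```text
[[0.5385 0.0296 0.06  ]
 [0.6856 0.0159 0.06  ]
 [0.5484 0.0301 0.    ]
 [0.6917 0.0128 0.    ]]
[[ 0.6727  0.0182  0.06  ]
 [ 0.4742 -0.2188  0.06  ]
 [ 0.4858  0.0647  0.06  ]
 [ 0.4942 -0.0946  0.054 ]
 [ 0.4203 -0.0653  0.054 ]]
```

{"name": "arm_command", "arguments": {
  "commands": [
    {"ax":0,"ay":0,"az":0,"dx":-14,"dy":7,"dz":0,"gripper":20},
    {"ax":0,"ay":0,"az":0,"dx":-26,"dy":13,"dz":0,"gripper":20},
    {"ax":0,"ay":0,"az":0,"dx":-26,"dy":13,"dz":0,"gripper":20},
    {"ax":0,"ay":0,"az":0,"dx":-26,"dy":13,"dz":0,"gripper":20},
    {"ax":0,"ay":0,"az":0,"dx":-26,"dy":13,"dz":0,"gripper":20},
    {"ax":0,"ay":0,"az":0,"dx":-26,"dy":13,"dz":0,"gripper":20},
    {"ax":0,"ay":0,"az":0,"dx":-26,"dy":13,"dz":0,"gripper":20},
    {"ax":0,"ay":0,"az":0,"dx":-18,"dy":9,"dz":0,"gripper":20},
    {"ax":0,"ay":0,"az":0,"dx":-9,"dy":4,"dz":0,"gripper":20},
    {"ax":0,"ay":0,"az":0,"dx":0,"dy":0,"dz":0,"gripper":20},
    {"ax":0,"ay":0,"az":0,"dx":0,"dy":0,"dz":18,"gripper":20},
    {"ax":0,"ay":0,"az":0,"dx":0,"dy":0,"dz":20,"gripper":20},
    {"ax":0,"ay":0,"az":0,"dx":0,"dy":0,"dz":20,"gripper":20},
    {"ax":0,"ay":0,"az":0,"dx":0,"dy":0,"dz":18,"gripper":20},
    {"ax":0,"ay":0,"az":0,"dx":0,"dy":0,"dz":14,"gripper":20},
    {"ax":0,"ay":0,"az":0,"dx":0,"dy":0,"dz":10,"gripper":20},
    {"ax":0,"ay":0,"az":0,"dx":0,"dy":0,"dz":8,"gripper":20},
    {"ax":0,"ay":0,"az":0,"dx":0,"dy":0,"dz":0,"gripper":20},
    {"ax":0,"ay":0,"az":0,"dx":0,"dy":0,"dz":0,"gripper":20}
  ]
}}

```text
clock: 6.45
tool_pos: [0.5751, -0.1629, 0.0414]
tool_rot: [0.746, 0.666, 0.0, -0.0]
wrist_force: [-0.6, -0.1, -0.9]
finger_gap: 0.0295
grasp_force: 34.9
```

{"name": "arm_command", "arguments": {
  "commands": [
    {"ax":0,"ay":0,"az":0,"dx":0,"dy":0,"dz":3,"gripper":20},
    {"ax":0,"ay":0,"az":0,"dx":0,"dy":0,"dz":2,"gripper":20},
    {"ax":0,"ay":0,"az":0,"dx":0,"dy":0,"dz":1.5,"gripper":20},
    {"ax":0,"ay":0,"az":0,"dx":0,"dy":0,"dz":0,"gripper":20},
    {"ax":0,"ay":0,"az":0,"dx":0,"dy":0,"dz":0,"gripper":20}
  ]
}}

```text
clock: 6.87
tool_pos: [0.5753, -0.1638, 0.035]
tool_rot: [0.746, 0.666, 0.0, 0.0]
wrist_force: [0.0, -0.0, -1.0]
finger_gap: 0.0294
grasp_force: 34.9
```

{"name": "arm_command", "arguments": {
  "commands": [
    {"ax":0,"ay":0,"az":0,"dx":0,"dy":0,"dz":1,"gripper":20},
    {"ax":0,"ay":0,"az":0,"dx":0,"dy":0,"dz":1,"gripper":20},
    {"ax":0,"ay":0,"az":0,"dx":0,"dy":0,"dz":0,"gripper":20},
    {"ax":0,"ay":0,"az":0,"dx":0,"dy":0,"dz":0,"gripper":20}
  ]
}}

```text
clock: 7.2
tool_pos: [0.5755, -0.1639, 0.0336]
tool_rot: [0.746, 0.666, 0.0, 0.0]
wrist_force: [-2.2, -0.1, 4.8]
finger_gap: 0.0293
grasp_force: 35.6
```

{"name": "arm_command", "arguments": {
  "commands": [
    {"ax":0,"ay":0,"az":0,"dx":0,"dy":0,"dz":0,"gripper":35},
    {"ax":0,"ay":0,"az":0,"dx":0,"dy":0,"dz":0,"gripper":45},
    {"ax":0,"ay":0,"az":0,"dx":0,"dy":0,"dz":0,"gripper":52},
    {"ax":0,"ay":0,"az":0,"dx":0,"dy":0,"dz":0,"gripper":52},
    {"ax":0,"ay":0,"az":0,"dx":0,"dy":0,"dz":-8,"gripper":52},
    {"ax":0,"ay":0,"az":0,"dx":0,"dy":0,"dz":-20,"gripper":52},
    {"ax":0,"ay":0,"az":0,"dx":0,"dy":0,"dz":-25,"gripper":52},
    {"ax":0,"ay":0,"az":0,"dx":0,"dy":0,"dz":-25,"gripper":52},
    {"ax":0,"ay":0,"az":0,"dx":0,"dy":0,"dz":-25,"gripper":60},
    {"ax":0,"ay":0,"az":0,"dx":0,"dy":0,"dz":-15,"gripper":65},
    {"ax":0,"ay":0,"az":0,"dx":0,"dy":0,"dz":0,"gripper":65}
  ]
}}

```text
clock: 8.12
tool_pos: [0.5776, -0.1646, 0.1556]
tool_rot: [0.746, 0.666, 0.002, 0.003]
wrist_force: [1.1, 0.3, 0.3]
finger_gap: 0.065
grasp_force: 0.0
```

```bash
python3 -c "
from h import *
plan(.5025,.313,.11,108)"
```

```text
t 8.12 pos [ 0.5776 -0.1646  0.1556] turn [  0.38   0.21 -24.52] shift [477.5  76.2  45.6] F [1.1 0.3 0.3] gap 0.065
```

{"name": "arm_command", "arguments": {
  "commands": [
    {"ax":0,"ay":0,"az":-6.1,"dx":0,"dy":0,"dz":0,"gripper":65},
    {"ax":0,"ay":0,"az":-6.1,"dx":0,"dy":0,"dz":0,"gripper":65},
    {"ax":0,"ay":0,"az":-6.1,"dx":0,"dy":0,"dz":0,"gripper":65},
    {"ax":0,"ay":0,"az":-6.2,"dx":0,"dy":0,"dz":0,"gripper":65},
    {"ax":0,"ay":0,"az":0,"dx":18,"dy":3,"dz":0,"gripper":65},
    {"ax":0,"ay":0,"az":0,"dx":36,"dy":5.8,"dz":0,"gripper":65},
    {"ax":0,"ay":0,"az":0,"dx":36,"dy":5.8,"dz":0,"gripper":65},
    {"ax":0,"ay":0,"az":0,"dx":36,"dy":5.8,"dz":0,"gripper":65},
    {"ax":0,"ay":0,"az":0,"dx":36,"dy":5.8,"dz":0,"gripper":65},
    {"ax":0,"ay":0,"az":0,"dx":36,"dy":5.8,"dz":0,"gripper":65},
    {"ax":0,"ay":0,"az":0,"dx":36,"dy":5.8,"dz":0,"gripper":65},
    {"ax":0,"ay":0,"az":0,"dx":36,"dy":5.8,"dz":0,"gripper":65},
    {"ax":0,"ay":0,"az":0,"dx":36,"dy":5.8,"dz":0,"gripper":65},
    {"ax":0,"ay":0,"az":0,"dx":36,"dy":5.8,"dz":0,"gripper":65},
    {"ax":0,"ay":0,"az":0,"dx":36,"dy":5.8,"dz":6,"gripper":65},
    {"ax":0,"ay":0,"az":0,"dx":36,"dy":5.8,"dz":15,"gripper":65},
    {"ax":0,"ay":0,"az":0,"dx":36,"dy":5.8,"dz":15,"gripper":65},
    {"ax":0,"ay":0,"az":0,"dx":27,"dy":4,"dz":10,"gripper":65},
    {"ax":0,"ay":0,"az":0,"dx":0,"dy":0,"dz":0,"gripper":65},
    {"ax":0,"ay":0,"az":0,"dx":0,"dy":0,"dz":0,"gripper":65}
  ]
}}

```text
clock: 9.78
tool_pos: [0.4993, 0.3146, 0.1032]
tool_rot: [0.587, 0.81, -0.001, -0.001]
wrist_force: [-0.5, -0.4, 0.2]
finger_gap: 0.0652
grasp_force: 0.0
```

```bash
python3 -c "
from h import *
plan(.5025,.313,.0345,108)"
```

```text
t 9.78 pos [0.4993 0.3146 0.1032] turn [-0.17  0.03  0.16] shift [-2.5  2.6 68.7] F [-0.5 -0.4  0.2] gap 0.0652
```

{"name": "arm_command", "arguments": {
  "commands": [
    {"ax":0,"ay":0,"az":0,"dx":-2.5,"dy":2.5,"dz":10,"gripper":65},
    {"ax":0,"ay":0,"az":0,"dx":0,"dy":0,"dz":20,"gripper":65},
    {"ax":0,"ay":0,"az":0,"dx":0,"dy":0,"dz":18,"gripper":65},
    {"ax":0,"ay":0,"az":0,"dx":0,"dy":0,"dz":12,"gripper":65},
    {"ax":0,"ay":0,"az":0,"dx":0,"dy":0,"dz":8,"gripper":65},
    {"ax":0,"ay":0,"az":0,"dx":0,"dy":0,"dz":0,"gripper":65},
    {"ax":0,"ay":0,"az":0,"dx":0,"dy":0,"dz":0,"gripper":45},
    {"ax":0,"ay":0,"az":0,"dx":0,"dy":0,"dz":0,"gripper":40},
    {"ax":0,"ay":0,"az":0,"dx":0,"dy":0,"dz":0,"gripper":20},
    {"ax":0,"ay":0,"az":0,"dx":0,"dy":0,"dz":0,"gripper":20},
    {"ax":0,"ay":0,"az":0,"dx":0,"dy":0,"dz":0,"gripper":20},
    {"ax":0,"ay":0,"az":0,"dx":0,"dy":0,"dz":0,"gripper":20},
    {"ax":0,"ay":0,"az":0,"dx":0,"dy":0,"dz":0,"gripper":20}
  ]
}}

```text
clock: 10.87
tool_pos: [0.505, 0.3123, 0.0381]
tool_rot: [0.588, 0.809, 0.001, 0.001]
wrist_force: [-0.2, -1.4, 5.7]
finger_gap: 0.0296
grasp_force: 36.2
```

```bash
python3 -c "
from h import *
plan(.588,-.046,.15,84)"
```

```text
t 10.87 pos [0.505  0.3123 0.0381] turn [ 1.400e-01 -2.000e-02  2.397e+01] shift [-347.7  120.  -111.9] F [-0.2 -1.4  5.7] gap 0.0296
```

{"name": "arm_command", "arguments": {
  "commands": [
    {"ax":0,"ay":0,"az":0,"dx":0,"dy":0,"dz":-8,"gripper":20},
    {"ax":0,"ay":0,"az":0,"dx":0,"dy":0,"dz":-18,"gripper":20},
    {"ax":0,"ay":0,"az":0,"dx":0,"dy":0,"dz":-22,"gripper":20},
    {"ax":0,"ay":0,"az":0,"dx":0,"dy":0,"dz":-22,"gripper":20},
    {"ax":0,"ay":0,"az":6,"dx":0,"dy":0,"dz":-22,"gripper":20},
    {"ax":0,"ay":0,"az":6,"dx":0,"dy":0,"dz":-16,"gripper":20},
    {"ax":0,"ay":0,"az":6,"dx":0,"dy":0,"dz":-8,"gripper":20},
    {"ax":0,"ay":0,"az":6,"dx":0,"dy":0,"dz":0,"gripper":20},
    {"ax":0,"ay":0,"az":0,"dx":-14,"dy":5,"dz":0,"gripper":20},
    {"ax":0,"ay":0,"az":0,"dx":-32,"dy":11,"dz":0,"gripper":20},
    {"ax":0,"ay":0,"az":0,"dx":-32,"dy":11,"dz":0,"gripper":20},
    {"ax":0,"ay":0,"az":0,"dx":-32,"dy":11,"dz":0,"gripper":20},
    {"ax":0,"ay":0,"az":0,"dx":-32,"dy":11,"dz":0,"gripper":20},
    {"ax":0,"ay":0,"az":0,"dx":-32,"dy":11,"dz":0,"gripper":20},
    {"ax":0,"ay":0,"az":0,"dx":-32,"dy":11,"dz":0,"gripper":20},
    {"ax":0,"ay":0,"az":0,"dx":-32,"dy":11,"dz":0,"gripper":20},
    {"ax":0,"ay":0,"az":0,"dx":-32,"dy":11,"dz":0,"gripper":20},
    {"ax":0,"ay":0,"az":0,"dx":-32,"dy":11,"dz":0,"gripper":20},
    {"ax":0,"ay":0,"az":0,"dx":-28,"dy":10,"dz":0,"gripper":20},
    {"ax":0,"ay":0,"az":0,"dx":-16,"dy":6,"dz":0,"gripper":20}
  ]
}}

```text
clock: 12.53
tool_pos: [0.5875, -0.0477, 0.153]
tool_rot: [0.744, 0.668, -0.0, 0.0]
wrist_force: [1.0, 0.2, 0.1]
finger_gap: 0.0292
grasp_force: 35.3
```

```bash
python3 -c "
from h import *
plan(.588,-.046,.042,84)"
```

```text
t 12.53 pos [ 0.5875 -0.0477  0.153 ] turn [ 0.03  0.03 -0.16] shift [  1.7   0.3 111. ] F [1.  0.2 0.1] gap 0.0292
```

{"name": "arm_command", "arguments": {
  "commands": [
    {"ax":0,"ay":0,"az":0,"dx":2,"dy":0,"dz":12,"gripper":20},
    {"ax":0,"ay":0,"az":0,"dx":0,"dy":0,"dz":20,"gripper":20},
    {"ax":0,"ay":0,"az":0,"dx":0,"dy":0,"dz":20,"gripper":20},
    {"ax":0,"ay":0,"az":0,"dx":0,"dy":0,"dz":20,"gripper":20},
    {"ax":0,"ay":0,"az":0,"dx":0,"dy":0,"dz":16,"gripper":20},
    {"ax":0,"ay":0,"az":0,"dx":0,"dy":0,"dz":10,"gripper":20},
    {"ax":0,"ay":0,"az":0,"dx":0,"dy":0,"dz":7,"gripper":20},
    {"ax":0,"ay":0,"az":0,"dx":0,"dy":0,"dz":3,"gripper":20},
    {"ax":0,"ay":0,"az":0,"dx":0,"dy":0,"dz":2,"gripper":20},
    {"ax":0,"ay":0,"az":0,"dx":0,"dy":0,"dz":0,"gripper":20},
    {"ax":0,"ay":0,"az":0,"dx":0,"dy":0,"dz":0,"gripper":20}
  ]
}}

```text
clock: 13.45
tool_pos: [0.5879, -0.0427, 0.0436]
tool_rot: [0.743, 0.669, 0.0, 0.001]
wrist_force: [-0.7, -0.7, 0.2]
finger_gap: 0.0294
grasp_force: 35.3
```

{"name": "arm_command", "arguments": {
  "commands": [
    {"ax":0,"ay":0,"az":0,"dx":0,"dy":0,"dz":3,"gripper":20},
    {"ax":0,"ay":0,"az":0,"dx":0,"dy":0,"dz":2,"gripper":20},
    {"ax":0,"ay":0,"az":0,"dx":0,"dy":0,"dz":1,"gripper":20},
    {"ax":0,"ay":0,"az":0,"dx":0,"dy":0,"dz":0,"gripper":20},
    {"ax":0,"ay":0,"az":0,"dx":0,"dy":0,"dz":0,"gripper":20}
  ]
}}

```text
clock: 13.87
tool_pos: [0.5874, -0.0427, 0.0371]
tool_rot: [0.743, 0.669, 0.0, 0.0]
wrist_force: [-0.3, -0.3, 2.8]
finger_gap: 0.0294
grasp_force: 35.6
```

{"name": "arm_command", "arguments": {
  "commands": [
    {"ax":0,"ay":0,"az":0,"dx":0,"dy":0,"dz":0.5,"gripper":35},
    {"ax":0,"ay":0,"az":0,"dx":0,"dy":0,"dz":0,"gripper":45},
    {"ax":0,"ay":0,"az":0,"dx":0,"dy":0,"dz":0,"gripper":52},
    {"ax":0,"ay":0,"az":0,"dx":0,"dy":0,"dz":0,"gripper":52},
    {"ax":0,"ay":0,"az":0,"dx":0,"dy":0,"dz":-8,"gripper":52},
    {"ax":0,"ay":0,"az":0,"dx":0,"dy":0,"dz":-20,"gripper":52},
    {"ax":0,"ay":0,"az":0,"dx":0,"dy":0,"dz":-28,"gripper":52},
    {"ax":0,"ay":0,"az":0,"dx":0,"dy":0,"dz":-28,"gripper":52},
    {"ax":0,"ay":0,"az":0,"dx":0,"dy":0,"dz":-28,"gripper":52},
    {"ax":0,"ay":0,"az":0,"dx":0,"dy":25,"dz":-20,"gripper":52},
    {"ax":0,"ay":0,"az":0,"dx":0,"dy":-20,"dz":-10,"gripper":52},
    {"ax":0,"ay":0,"az":0,"dx":0,"dy":-30,"dz":0,"gripper":50},
    {"ax":0,"ay":0,"az":0,"dx":0,"dy":-35,"dz":0,"gripper":50},
    {"ax":0,"ay":0,"az":0,"dx":0,"dy":-35,"dz":0,"gripper":50},
    {"ax":0,"ay":0,"az":0,"dx":0,"dy":-35,"dz":0,"gripper":50}
  ]
}}

```text
clock: 15.12
tool_pos: [0.4565, -0.0288, 0.1786]
tool_rot: [0.743, 0.669, 0.0, 0.0]
wrist_force: [-0.7, 0.0, 0.2]
finger_gap: 0.05
grasp_force: 0.0
```

{"name": "arm_command", "arguments": {
  "commands": [
    {"ax":0,"ay":0,"az":-7,"dx":0,"dy":0,"dz":0,"gripper":50},
    {"ax":0,"ay":0,"az":-7,"dx":0,"dy":0,"dz":0,"gripper":50},
    {"ax":0,"ay":0,"az":-7,"dx":0,"dy":0,"dz":0,"gripper":50},
    {"ax":0,"ay":0,"az":-7,"dx":0,"dy":0,"dz":0,"gripper":50},
    {"ax":0,"ay":0,"az":-7,"dx":0,"dy":0,"dz":0,"gripper":50},
    {"ax":0,"ay":0,"az":-7,"dx":0,"dy":0,"dz":0,"gripper":50},
    {"ax":0,"ay":0,"az":-7,"dx":0,"dy":0,"dz":0,"gripper":50},
    {"ax":0,"ay":0,"az":-7,"dx":0,"dy":0,"dz":0,"gripper":50},
    {"ax":0,"ay":0,"az":-7,"dx":0,"dy":0,"dz":0,"gripper":50},
    {"ax":0,"ay":0,"az":-7,"dx":0,"dy":0,"dz":0,"gripper":50},
    {"ax":0,"ay":0,"az":-7,"dx":0,"dy":0,"dz":0,"gripper":50},
    {"ax":0,"ay":0,"az":-7,"dx":0,"dy":0,"dz":0,"gripper":50},
    {"ax":0,"ay":0,"az":-6,"dx":0,"dy":0,"dz":0,"gripper":50},
    {"ax":0,"ay":0,"az":0,"dx":0,"dy":0,"dz":0,"gripper":50}
  ]
}}

```text
clock: 16.28
tool_pos: [0.4581, -0.029, 0.1789]
tool_rot: [0.051, 0.999, -0.0, 0.0]
wrist_force: [-0.1, -0.1, -0.1]
finger_gap: 0.0499
grasp_force: 0.0
```

```bash
python3 - <<'E'
from h import *
plan(.44,-.09,.2,174)
save('wrist','w3.png',None,1.5)
im=grab_frame('side'); cv2.imwrite('pics/raw_d3.png',im[...,::-1])
E
```

```text
t 16.28 pos [ 0.4581 -0.029   0.1789] turn [-0.    0.04  0.12] shift [ 11.6 -62.6 -21.1] F [-0.1 -0.1 -0.1] gap 0.0499
```

View pics/w3.png

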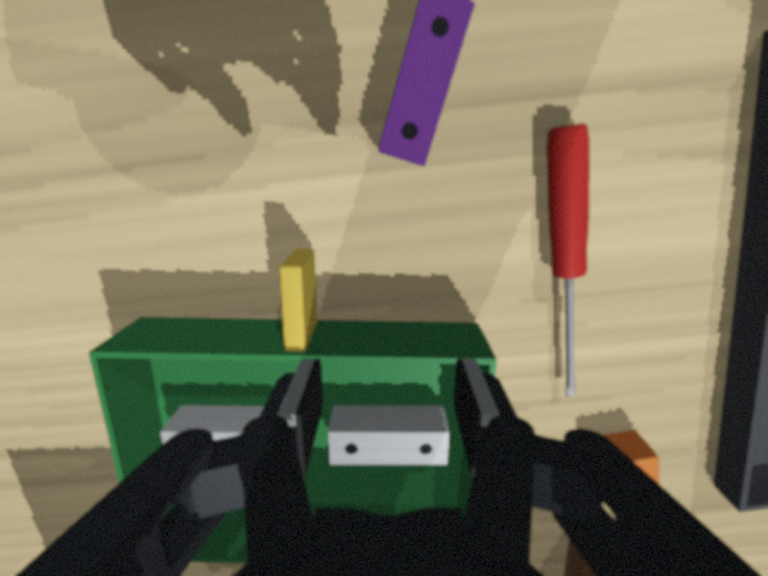

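The wrist view shows both brackets flat in the tote. The front-wall rim runs (92,353) to (493,358), its foot (140,318) to (476,323). The pull's top spans (281–304,265) to (284–306,349), and the purple look-alike is behind at (425,80).

```bash
python3 - <<'E'
from h import *
np.set_printoptions(precision=4,suppress=True)
st=get_state()
p=px2w('wrist',[(u/1.5,v/1.5) for u,v in [(92,353),(493,358),(140,318),(476,323),(281,266),(304,264),(306,349),(284,348),(380,152),(424,165)]],[.06,.06,0,0,.054,.054,.054,.054,.034,.034],st)
print(p)
a=lambda i,j:np.degrees(np.arctan2(*(p[j]-p[i])[:2][::-1]))
print(a(0,1)-90,a(2,3)-90,a(4,7),a(5,6))
P=(p[4]+p[5]+p[6]+p[7])/4; F=(p[:2].mean(0)+p[2:4].mean(0))/2; print('pull c',P,'front mid',F)
E
```

```text
[[ 0.4776 -0.22    0.06  ]
 [ 0.5087  0.0337  0.06  ]
 [ 0.4777 -0.2229  0.    ]
 [ 0.51    0.0348  0.    ]
 [ 0.4358 -0.0909  0.054 ]
 [ 0.436  -0.0768  0.054 ]
 [ 0.4923 -0.0853  0.054 ]
 [ 0.4901 -0.0994  0.054 ]
 [ 0.3771 -0.0241  0.034 ]
 [ 0.3875  0.0016  0.034 ]]
-6.993469864045153 -7.141560927316647 -8.861206986357214 -8.579059424962388
pull c [ 0.4636 -0.0881  0.054 ] front mid [ 0.4935 -0.0936  0.03  ]
```

```bash
python3 -c "
from h import *
plan(.4506,-.0883,.12,172.8,-25)"
```

```text
t 16.38 pos [ 0.4581 -0.029   0.1787] turn [  0.22 -24.97   0.99] shift [ 24.8 -59.8  53.2] F [-0.2 -0.3 -0.1] gap 0.0498
```

{"name": "arm_command", "arguments": {
  "commands": [
    {"ax":0,"ay":0,"az":1,"dx":0,"dy":-10,"dz":0,"gripper":50},
    {"ax":0,"ay":0,"az":0,"dx":0,"dy":-25,"dz":0,"gripper":50},
    {"ax":0,"ay":0,"az":0,"dx":0,"dy":-25,"dz":0,"gripper":50},
    {"ax":0,"ay":-6.2,"az":0,"dx":0,"dy":0,"dz":0,"gripper":50},
    {"ax":0,"ay":-6.2,"az":0,"dx":0,"dy":0,"dz":0,"gripper":50},
    {"ax":0,"ay":-6.2,"az":0,"dx":0,"dy":0,"dz":0,"gripper":50},
    {"ax":0,"ay":-6.4,"az":0,"dx":0,"dy":0,"dz":0,"gripper":50},
    {"ax":0,"ay":0,"az":0,"dx":8,"dy":0,"dz":17,"gripper":50},
    {"ax":0,"ay":0,"az":0,"dx":8,"dy":0,"dz":18,"gripper":50},
    {"ax":0,"ay":0,"az":0,"dx":8,"dy":0,"dz":18,"gripper":50},
    {"ax":0,"ay":0,"az":0,"dx":0,"dy":0,"dz":0,"gripper":50},
    {"ax":0,"ay":0,"az":0,"dx":0,"dy":0,"dz":0,"gripper":50}
  ]
}}

```text
clock: 17.38
tool_pos: [0.4504, -0.0887, 0.1193]
tool_rot: [0.061, 0.975, -0.013, 0.215]
wrist_force: [-0.1, -0.1, 0.1]
finger_gap: 0.0502
grasp_force: 0.0
```

```bash
python3 - <<'E'
from h import *
plan(.4506,-.0883,.0347,172.8,-25)
save('wrist','w4.png',None,1.5)
E
```

```text
t 17.38 pos [ 0.4504 -0.0887  0.1193] turn [ 0.09 -0.15  0.03] shift [35.7  0.4 76.8] F [-0.1 -0.1  0.1] gap 0.0502
```

View pics/w4.png

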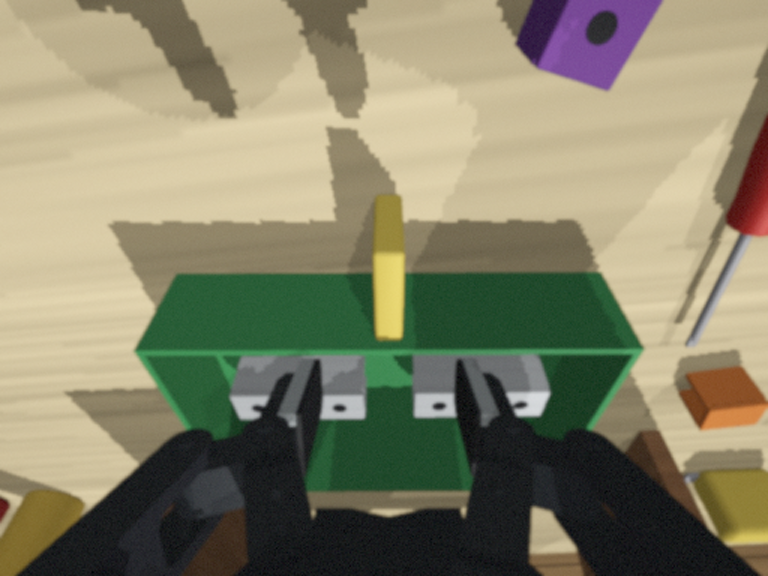

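The pull sits centred between the open fingers at x≈389, and the tote looks square to the tool. I'll descend and grip it.

{"name": "arm_command", "arguments": {
  "commands": [
    {"ax":0,"ay":0,"az":0,"dx":7,"dy":0,"dz":15,"gripper":50},
    {"ax":0,"ay":0,"az":0,"dx":8,"dy":0,"dz":17,"gripper":50},
    {"ax":0,"ay":0,"az":0,"dx":8,"dy":0,"dz":17,"gripper":50},
    {"ax":0,"ay":0,"az":0,"dx":7,"dy":0,"dz":15,"gripper":50},
    {"ax":0,"ay":0,"az":0,"dx":5.5,"dy":0,"dz":12,"gripper":50},
    {"ax":0,"ay":0,"az":0,"dx":0,"dy":0,"dz":0,"gripper":40},
    {"ax":0,"ay":0,"az":0,"dx":0,"dy":0,"dz":0,"gripper":25},
    {"ax":0,"ay":0,"az":0,"dx":0,"dy":0,"dz":0,"gripper":5},
    {"ax":0,"ay":0,"az":0,"dx":0,"dy":0,"dz":0,"gripper":5},
    {"ax":0,"ay":0,"az":0,"dx":0,"dy":0,"dz":0,"gripper":5},
    {"ax":0,"ay":0,"az":0,"dx":0,"dy":0,"dz":0,"gripper":5},
    {"ax":0,"ay":0,"az":0,"dx":0,"dy":0,"dz":0,"gripper":5},
    {"ax":0,"ay":0,"az":0,"dx":0,"dy":0,"dz":0,"gripper":5}
  ],
  "grip_force": 45
}}

```text
clock: 18.52
tool_pos: [0.4528, -0.0892, 0.0378]
tool_rot: [0.06, 0.974, -0.014, 0.218]
wrist_force: [-2.4, -0.1, 6.2]
finger_gap: 0.0137
grasp_force: 45.2
```

```bash
python3 -c "
from h import *
plan(.655,-.113,.0347,175.5,-25)"
```

```text
t 18.52 pos [ 0.4528 -0.0892  0.0378] turn [-1.11  0.2  -2.25] shift [-183.1   -7.9   88.8] F [-2.4 -0.1  6.2] gap 0.0137
```

{"name": "arm_command", "arguments": {
  "commands": [
    {"ax":-0.1,"ay":0,"az":-0.2,"dx":-4,"dy":0.3,"dz":1.9,"gripper":5},
    {"ax":-0.1,"ay":0,"az":-0.2,"dx":-8,"dy":0.5,"dz":3.8,"gripper":5},
    {"ax":-0.1,"ay":0,"az":-0.2,"dx":-10,"dy":0.7,"dz":4.7,"gripper":5},
    {"ax":-0.1,"ay":0,"az":-0.2,"dx":-10,"dy":0.7,"dz":4.7,"gripper":5},
    {"ax":-0.1,"ay":0,"az":-0.2,"dx":-10,"dy":0.7,"dz":4.7,"gripper":5},
    {"ax":-0.1,"ay":0,"az":-0.2,"dx":-10,"dy":0.7,"dz":4.7,"gripper":5},
    {"ax":-0.1,"ay":0,"az":-0.2,"dx":-10,"dy":0.7,"dz":4.7,"gripper":5},
    {"ax":-0.1,"ay":0,"az":-0.2,"dx":-8,"dy":0.6,"dz":3.8,"gripper":5},
    {"ax":0,"ay":0,"az":0,"dx":-4,"dy":0.3,"dz":1.9,"gripper":5},
    {"ax":0,"ay":0,"az":0,"dx":0,"dy":0,"dz":0,"gripper":5}
  ]
}}

```text
clock: 19.35
tool_pos: [0.533, -0.0924, 0.0364]
tool_rot: [0.045, 0.975, -0.01, 0.216]
wrist_force: [-4.7, 0.3, 6.2]
finger_gap: 0.0136
grasp_force: 45.5
```

```bash
python3 - <<'E'
from h import *
plan(.66,-.0965,.037,175.5,-25)
im=grab_frame('side'); w=grab_frame('wrist')
cv2.imwrite('pics/raw_w5.png',w[...,::-1])
c=np.hstack([cv2.resize(w,(400,300),interpolation=cv2.INTER_AREA),cv2.resize(im[95:245,110:310],(400,300),interpolation=cv2.INTER_CUBIC)])
cv2.imwrite('pics/c5.png',c[:,:,::-1])
E
```

```text
t 19.35 pos [ 0.533  -0.0924  0.0364] turn [-0.33 -0.05 -0.71] shift [-115.3    5.9   53.2] F [-4.7  0.3  6.2] gap 0.0136
```

View pics/c5.png

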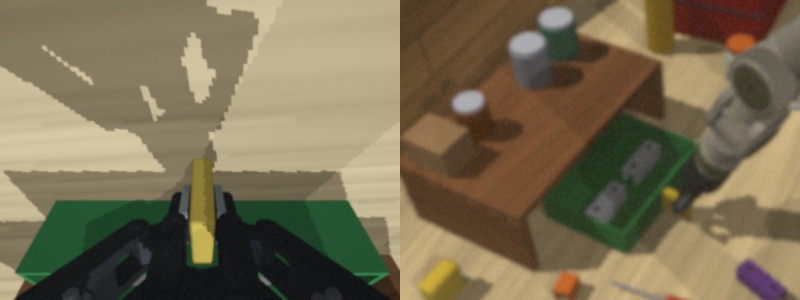

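Both brackets are still in the tote and it is sliding straight. The shelf's front top edge is at (662,65)–(517,218) in the right panel. I've used all 10 picture views, so I'll fit the shelf's pose to the corner pixels I've already read.

```bash
python3 - <<'E'
from h import *
from scipy.optimize import least_squares
np.set_printoptions(precision=4,suppress=True)
S=lambda a:np.array([((u-.25)/1.5,(v-.25)/1.5) for u,v in a])
D=lambda a:np.array([(90+(u-1.2)/3.478,100+(v-1.2)/3.478) for u,v in a])
w=.23
obs=[('scene',S([(205,255),(443,342),(330,472),(78,330),(335,552)]),[(0,-w,.148),(0,w,.148),(.27,w,.148),(.27,-w,.148),(.27,w,0)]),
 ('side',D([(525,92),(275,357),(307,450),(65,270),(103,358)]),[(0,-w,.148),(0,w,.148),(0,w,0),(.27,w,.148),(.27,w,0)])]
def tr(p,M): c,s=np.cos(p[2]),np.sin(p[2]); M=np.array(M); return np.c_[p[0]+c*M[:,0]-s*M[:,1],p[1]+s*M[:,0]+c*M[:,1],M[:,2]]
for sel in (obs,obs[:1],obs[1:]):
    f=lambda p:np.concatenate([(w2px(n,tr(p,M))-o).ravel() for n,o,M in sel])
    r=least_squares(f,[.7,-.1,-.08],x_scale=[.01,.01,.01],loss='soft_l1'); print(r.x[:2],np.degrees(r.x[2])); print(f(r.x).reshape(-1,2).round(1).tolist())
E
```

```text
[ 0.6986 -0.1009] -3.255091044179226
[[1.2, -2.1], [-0.0, -4.2], [-0.2, 0.5], [-7.7, -0.7], [0.1, 0.6], [-0.0, -2.2], [1.3, 1.0], [0.1, 1.4], [-1.3, -1.2], [0.2, 1.1]]
[ 0.6986 -0.1012] -3.1598696428345594
[[1.1, -2.1], [-0.1, -4.4], [0.1, 0.4], [-7.8, -0.6], [0.3, 0.5]]
[ 0.6995 -0.1021] -3.708513209881403
[[0.3, -2.3], [0.8, 0.5], [-0.4, 0.9], [-1.2, -2.0], [0.2, 0.2]]
```

```bash
python3 -c "
from h import *
plan(.658,-.0975,.0365,176.5,-24.9)"
```

```text
t 19.45 pos [ 0.5329 -0.0925  0.0364] turn [-0.75  0.07 -1.62] shift [-113.6    2.6   52.6] F [-5.2 -0.6  6.1] gap 0.013
```

{"name": "arm_command", "arguments": {
  "commands": [
    {"ax":-0.1,"ay":0,"az":-0.2,"dx":-4,"dy":0.2,"dz":1.9,"gripper":5},
    {"ax":-0.1,"ay":0,"az":-0.2,"dx":-8,"dy":0.3,"dz":3.7,"gripper":5},
    {"ax":-0.1,"ay":0,"az":-0.2,"dx":-10,"dy":0.3,"dz":4.6,"gripper":5},
    {"ax":-0.1,"ay":0,"az":-0.2,"dx":-10,"dy":0.2,"dz":4.6,"gripper":5},
    {"ax":-0.1,"ay":0,"az":-0.2,"dx":-10,"dy":0.2,"dz":4.6,"gripper":5},
    {"ax":-0.1,"ay":0,"az":-0.2,"dx":-10,"dy":0.2,"dz":4.6,"gripper":5},
    {"ax":-0.1,"ay":0,"az":-0.2,"dx":-10,"dy":0.2,"dz":4.6,"gripper":5},
    {"ax":-0.1,"ay":0,"az":-0.2,"dx":-10,"dy":0.2,"dz":4.6,"gripper":5},
    {"ax":0,"ay":0,"az":0,"dx":-10,"dy":0.2,"dz":4.6,"gripper":5},
    {"ax":0,"ay":0,"az":0,"dx":-10,"dy":0.2,"dz":4.6,"gripper":5},
    {"ax":0,"ay":0,"az":0,"dx":-8,"dy":0.2,"dz":3.7,"gripper":5},
    {"ax":0,"ay":0,"az":0,"dx":-5,"dy":0.2,"dz":2.3,"gripper":5},
    {"ax":0,"ay":0,"az":0,"dx":0,"dy":0,"dz":0,"gripper":5},
    {"ax":0,"ay":0,"az":0,"dx":0,"dy":0,"dz":0,"gripper":5}
  ]
}}

```text
clock: 20.62
tool_pos: [0.6488, -0.098, 0.0367]
tool_rot: [0.03, 0.976, -0.006, 0.216]
wrist_force: [-0.3, -0.8, 2.0]
finger_gap: 0.0135
grasp_force: 44.6
```

```bash
python3 - <<'E'
from h import *
np.set_printoptions(precision=4,suppress=True)
plan(.658,-.0975,.0365,176.5,-25)
st=get_state(); w=grab_frame('wrist'); cv2.imwrite('pics/raw_w6.png',w[...,::-1])
h=cv2.cvtColor(w,cv2.COLOR_RGB2HSV); g=(h[...,0]>40)&(h[...,0]<85)&(h[...,1]>90)
# foot of front wall: topmost green pixel per column
cols=[c for c in range(30,500,15) if g[:,c].sum()>10]; rows=[np.where(g[:,c])[0][:1][0] for c in cols]
p=px2w('wrist',list(zip(cols,rows)),0,st)
print(np.c_[cols,rows,p[:,:2]])
E
```

```text
t 20.62 pos [ 0.6488 -0.098   0.0367] turn [ 0.08  0.   -0.  ] shift [-8.2  1.1  4. ] F [-0.3 -0.8  2. ] gap 0.0135
[[ 30.     328.       0.8042  -0.3411]
 [ 45.     304.       0.7526  -0.2934]
 [ 60.     278.       0.7102  -0.2554]
 [ 75.     257.       0.6832  -0.2289]
 [ 90.     257.       0.6838  -0.2183]
 [105.     257.       0.6844  -0.2077]
 [120.     257.       0.685   -0.1971]
 [135.     257.       0.6857  -0.1865]
 [150.     257.       0.6863  -0.176 ]
 [165.     257.       0.687   -0.1655]
 [180.     257.       0.6876  -0.1549]
 [195.     257.       0.6883  -0.1444]
 [210.     257.       0.6889  -0.1339]
 [240.     313.       0.781   -0.1226]
 [300.     257.       0.6929  -0.0708]
 [315.     257.       0.6936  -0.0602]
 [330.     257.       0.6942  -0.0497]
 [345.     257.       0.6949  -0.0391]
 [360.     257.       0.6956  -0.0286]
 [375.     257.       0.6963  -0.018 ]
 [390.     257.       0.697   -0.0074]
 [405.     257.       0.6977   0.0032]
 [420.     257.       0.6984   0.0139]
 [435.     257.       0.6991   0.0245]
 [450.     266.       0.7118   0.04  ]
 [465.     293.       0.7553   0.0699]
 [480.     318.       0.8084   0.1075]]
```

{"name": "arm_command", "arguments": {
  "commands": [
    {"ax":0,"ay":0,"az":0,"dx":-2,"dy":0,"dz":0.9,"gripper":5},
    {"ax":0,"ay":0,"az":0,"dx":-3,"dy":0,"dz":1.4,"gripper":5},
    {"ax":0,"ay":0,"az":0,"dx":-2.5,"dy":0,"dz":1.1,"gripper":5},
    {"ax":0,"ay":0,"az":0,"dx":0,"dy":0,"dz":0,"gripper":5},
    {"ax":0,"ay":0,"az":0,"dx":0,"dy":0,"dz":0,"gripper":5},
    {"ax":0,"ay":0,"az":0,"dx":0,"dy":0,"dz":0,"gripper":25},
    {"ax":0,"ay":0,"az":0,"dx":0,"dy":0,"dz":0,"gripper":40},
    {"ax":0,"ay":0,"az":0,"dx":0,"dy":0,"dz":0,"gripper":50},
    {"ax":0,"ay":0,"az":0,"dx":0,"dy":0,"dz":0,"gripper":50},
    {"ax":0,"ay":0,"az":0,"dx":0,"dy":0,"dz":0,"gripper":50},
    {"ax":0,"ay":0,"az":0,"dx":0,"dy":0,"dz":-10,"gripper":50},
    {"ax":0,"ay":0,"az":0,"dx":0,"dy":0,"dz":-18,"gripper":50},
    {"ax":0,"ay":0,"az":0,"dx":2,"dy":0,"dz":-25,"gripper":50},
    {"ax":0,"ay":0,"az":0,"dx":10,"dy":0,"dz":-25,"gripper":50},
    {"ax":0,"ay":0,"az":0,"dx":15,"dy":0,"dz":-25,"gripper":50},
    {"ax":0,"ay":0,"az":0,"dx":25,"dy":0,"dz":-25,"gripper":50},
    {"ax":0,"ay":0,"az":0,"dx":25,"dy":0,"dz":-20,"gripper":50},
    {"ax":0,"ay":0,"az":0,"dx":20,"dy":0,"dz":-10,"gripper":50},
    {"ax":0,"ay":0,"az":0,"dx":0,"dy":0,"dz":0,"gripper":50},
    {"ax":0,"ay":0,"az":0,"dx":0,"dy":0,"dz":0,"gripper":50}
  ]
}}

```text
clock: 22.33
tool_pos: [0.5019, -0.0891, 0.1396]
tool_rot: [0.03, 0.976, -0.006, 0.217]
wrist_force: [0.2, -0.4, 0.3]
finger_gap: 0.0495
grasp_force: 0.0
```

```bash
python3 - <<'E'
from h import *
np.set_printoptions(precision=4,suppress=True)
st=get_state(); print(st['clock'],st['tool_pos'],st['wrist_force'])
w=grab_frame('wrist'); cv2.imwrite('pics/raw_w7.png',w[...,::-1]); d=grab_frame('side'); cv2.imwrite('pics/raw_d7.png',d[...,::-1])
h=cv2.cvtColor(w,cv2.COLOR_RGB2HSV).astype(int); g=(h[...,0]>40)&(h[...,0]<85)&(h[...,1]>90)
for c in range(30,510,30):
    r=np.where(g[:,c])[0]
    if len(r)>3: print(c,r[0],r[-1],len(r),px2w('wrist',[(c,r[0]),(c,r[-1])],[0,.148],st)[:,:2].ravel(),h[min(r[-1]+3,383),c],h[min(r[-1]+12,383),c])
print('side pred edge px',w2px('side',[(.6986+.014,.129,.148),(.6845,-.331,.148),(.699,-.1015,.148)]))
E
```

```text
22.3333 [ 0.5019 -0.0891  0.1396] [ 0.2017 -0.3953  0.3461]
180 258 378 13 [ 0.6937 -0.2066  0.6616 -0.1682] [110  43  18] [105  54  19]
210 261 378 44 [ 0.7034 -0.1673  0.6631 -0.1416] [120  34  15] [102  64  20]
240 257 341 66 [ 0.6964 -0.1252  0.5736 -0.1051] [120  57  18] [170  32  24]
270 258 343 69 [ 0.7013 -0.0849  0.5787 -0.0854] [102 128  10] [90 11 23]
300 257 372 66 [ 0.7016 -0.0444  0.6494 -0.0624] [105  43  24] [102  64  20]
330 282 344 5 [ 0.7715  0.0038  0.5834 -0.0449] [105  44  23] [126  88  29]
360 276 290 15 [ 0.7568  0.046   0.5084 -0.0389] [ 0  0 21] [108  64  20]
420 324 351 4 [0.944  0.1952 0.6027 0.0214] [173 128   8] [50 36 21]
side pred edge px [[169.6981 203.3092]
 [240.8582 123.9567]
 [208.7559 159.5928]]
```

```bash
python3 - <<'E'
from h import *
np.set_printoptions(precision=4,suppress=True,linewidth=150)
d=cv2.imread('pics/raw_d7.png')[...,::-1]
for y in (-.20,-.14,-.06,.0):
    xe=.699-.061*(y+.1015)*-1  # edge x at y, yaw -3.5
    A,Z=w2px('side',[(xe,y,.148),(xe,y,0)])
    rim=w2px('side',[(xe,y,.06)])[0]
    u=(Z-A)/np.linalg.norm(Z-A); L=np.linalg.norm(Z-A)
    print('y',y,'edge@0 rim@%.1f foot@%.1f'%((rim-A)@u,L))
    for s in range(-16,int(L)+12,2):
        q=A+u*s; c=cv2.getRectSubPix(np.ascontiguousarray(d),(3,3),(float(q[0]),float(q[1]))).mean((0,1)); print(s,c.round().astype(int).tolist(),end=' ')
    print()
E
```

```text
y -0.2 edge@0 rim@17.3 foot@28.2
-16 [98, 66, 42] -14 [95, 64, 40] -12 [94, 64, 40] -10 [96, 65, 41] -8 [98, 67, 43] -6 [100, 69, 44] -4 [104, 71, 46] -2 [102, 69, 43] 0 [86, 59, 36] 2 [66, 47, 30] 4 [60, 45, 30] 6 [68, 56, 39] 8 [74, 65, 46] 10 [65, 62, 42] 12 [47, 55, 33] 14 [37, 50, 28] 16 [37, 49, 28] 18 [37, 50, 28] 20 [37, 49, 27] 22 [35, 47, 26] 24 [37, 48, 26] 26 [40, 49, 29] 28 [49, 54, 35] 30 [62, 61, 41] 32 [75, 67, 47] 34 [81, 70, 51] 36 [83, 72, 51] 38 [86, 73, 51] 
y -0.14 edge@0 rim@17.3 foot@28.3
-16 [98, 66, 42] -14 [95, 64, 41] -12 [94, 64, 41] -10 [96, 65, 41] -8 [99, 67, 42] -6 [102, 69, 45] -4 [105, 71, 46] -2 [100, 67, 42] 0 [82, 57, 36] 2 [60, 47, 30] 4 [45, 46, 28] 6 [37, 48, 27] 8 [37, 50, 29] 10 [38, 52, 30] 12 [38, 53, 30] 14 [37, 52, 29] 16 [38, 52, 30] 18 [37, 51, 29] 20 [37, 48, 28] 22 [36, 47, 27] 24 [42, 50, 27] 26 [65, 61, 26] 28 [83, 71, 28] 30 [86, 73, 28] 32 [85, 72, 29] 34 [85, 72, 29] 36 [85, 71, 31] 38 [85, 73, 41] 
y -0.06 edge@0 rim@17.4 foot@28.3
-16 [98, 65, 42] -14 [96, 64, 42] -12 [97, 66, 42] -10 [98, 66, 41] -8 [96, 65, 39] -6 [101, 68, 42] -4 [107, 72, 45] -2 [105, 70, 44] 0 [88, 60, 39] 2 [71, 54, 40] 4 [67, 59, 54] 6 [62, 61, 55] 8 [48, 56, 43] 10 [36, 51, 30] 12 [37, 52, 30] 14 [37, 52, 29] 16 [37, 54, 28] 18 [37, 56, 30] 20 [39, 59, 32] 22 [40, 59, 33] 24 [41, 60, 34] 26 [42, 61, 35] 28 [52, 65, 39] 30 [75, 74, 51] 32 [92, 82, 59] 34 [98, 86, 62] 36 [101, 88, 64] 38 [102, 89, 65] 
y 0.0 edge@0 rim@17.4 foot@28.3
-16 [107, 72, 45] -14 [109, 73, 45] -12 [110, 74, 46] -10 [109, 73, 45] -8 [108, 72, 45] -6 [112, 75, 46] -4 [113, 75, 47] -2 [105, 70, 43] 0 [86, 59, 37] 2 [75, 59, 45] 4 [80, 74, 68] 6 [80, 81, 76] 8 [66, 74, 63] 10 [47, 62, 41] 12 [39, 54, 30] 14 [38, 53, 29] 16 [38, 54, 31] 18 [40, 58, 31] 20 [42, 61, 34] 22 [41, 60, 33] 24 [41, 60, 33] 26 [44, 62, 36] 28 [54, 66, 40] 30 [76, 74, 51] 32 [94, 84, 60] 34 [100, 88, 64] 36 [103, 90, 65] 38 [102, 90, 64]
```

Along the side view's profile lines, the shelf edge is about 0.5 px from prediction and the tote's front foot about 1.3 px, a net 3 mm or so outside level. Both ends agree, so the tote is square. The gripper is clear of everything.

```bash
python3 -c "
from bench import finish_job
print(finish_job())"
```

```text
the job is handed in; nothing more can be done
None
```

The job is handed in after about 22 s of the 72 s: both brackets are set down in the tote, the red offcut was left in the catch tray, and the tote is under the shelf, square and with its front wall about 3 mm short of the shelf edge, its pull sticking out.

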